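Latch the dry-goods bin

ROBOT

A 6-joint arm with a two-finger parallel gripper is mounted at the origin on the work surface. World frame = base frame: x ahead of the robot, y to its left, z up, the work surface at z = 0. Lengths are in mm, angles in rad, forces in N, time in s.
With the tool pointing down it reaches from about 375 to 925 mm from the base axis. Payload 5.7 kg.
Tool frame: the origin (TCP) lies at the very end of the fingers, on their centre line; the grasp point (between the pads) lies 19 mm behind it (env.grip_point_offset is the distance from the TCP to the grasp point, in mm); z points along the fingers, y is the line along which they close (so a half turn about z gives the same grasp; the last joint's range is limited). The gripper opens to 85 mm and grips with 20 to 120 N. Pads are 22 mm wide; open, the fingers measure 114 mm over their backs; the gripper's body (76 mm by 85 mm) begins 54 mm behind the grasp point. The pads swing forward as they close: fully open they stand 13 mm farther back than shut.
Start: joints at [-1.238, 0.359, 1.51, -0, 1.272, -0.115], TCP at [259.771, -540.816, 231.267] pointing down, gripper open.
Joint ranges: [-2.97, 2.97], [-1.01, 2.36], [0.21, 2.38], [-0.96, 4.11], [0.2, 2.71], [-2.98, 2.98]. Speed limits (rad/s): [2.39, 2.39, 3.14, 3.14, 3.14, 3.14].

INTERFACE

Orientations are given as a unit quaternion [x, y, z, w].
In Python, from rig import env gives the robot as it stands.
- The arm moves only by the tool servo_tool, never from a script. Its argument "targets" is a list of rows, each a list of 5 numbers: the opening, from 0 (shut) to 1 (fully open), then the shift along the tool's x, y, z in m, then the turn about the tool's z in rad. In form: [[gripper, x, y, z, yaw], ...]. A call has 1 to 12 rows; each row is the pose to reach, as a shift and turn from the pose commanded when the call began, along the tool's axes at that moment; what a row does not reach only later rows make up. A row lasts 1/12 s, in which the tool goes at most 41.7 mm and 7.16 degrees, less where a joint would pass 70% of its speed; a pose out of reach is approached as far as the arm can. A call with a gripper value outside its range is refused whole. The fingers move at their own pace and stop on an object; "newtons" is the grip in N (left out, the last holds). Time passes only in rows, so rows that repeat a pose let the fingers close. It gives the time, the measured TCP pose, the force, the opening and the grip force at its end, in the units of the state.
- env.observe(): the state, without advancing time (a new reading comes with each control period).
- env.grab_frame(name): name is "side" or "top"; returns the picture (480x640x3 uint8, red, green, blue); there is no depth.
- env.camera_params(name): a dict with "mtx" (3x3 intrinsics, pixels), "k1" (the pictures are not rectified: a ray, as slopes to the right and down, at radius r is drawn at 1 + k1 r^2 times it, then the intrinsics apply), "rvec" (rotation vector, rad) and "tvec" (3), from world to camera coordinates, as OpenCV has them. Camera axes: x right, y down, z forward; pixel columns grow to the right and rows downward; lengths in mm; the calibration is good to about 2 mm. A picture is of the moment at which its call begins. camera_params takes no time and is no camera call.
- env.finish_job(): hands the job in; it is judged then, once.
Trained networks look in the newest picture that a camera, given by its name, has taken for a name from the list of things; names that differ only in an ending like _2 or _b are one class to them, and where a whole thing is asked for, a point or a joint stands for the part that bears it (a point fixed in the world has none). Each returns a list of dicts, best first, with "confidence" (0 to 1); they miss things now and then, are a little off and sometimes report something else, mostly with a low value. They report only what shows in the picture. A call takes as long as a camera call.
- env.boxes_of(camera, name): "point" ([x, y, z] in mm, in world coordinates, good to about 4 mm: the middle of the surface that is visible of it).
The state is a dict: "clock": time; "qpos": joint angles; "qd": joint speeds; "joint_torque": joint torques, N m; "position": TCP position; "eef_rot": TCP orientation; "contact_force": force on the tool from outside, world axes, zero at the start; "wrist_torque": the same for the moment, N m; "grip_width": finger opening in mm; "finger_force": force on a finger pad.
Only numpy, scipy, OpenCV 4.12 (cv2) and the standard library are available. Lean on these libraries where they do the work, as an engineer would, in place of code of your own. Each camera call takes 0.05 s, during which the arm holds its last target. There are 200 camera calls.

TASK

Fasten the draw latch on the lid of the white dry-goods bin: take the wire loop by its tab, draw it out and hook it behind the keeper's lip, then press the lever down over centre until it lies fully home with the loop caught tight, and set it there with a firm push of 15 to 25 newtons. Draw the loop and bear on the lever and keeper with no more than 25 newtons at any time, leave the other things standing where they are, and let go at the end.

Things in the scene. Friction and masses are not known exactly. Their poses are not given: they have to be found in the camera images.
- bin: White plastic bin, 300 x 240 mm, fixed. Origin: centre of its underside; x points along the latch from lever to keeper, z up. Its flat grey lid (305 x 250 mm, top at z = 150 mm) is split across x: one half carries the latch base, the other the keeper.
- pivot (a point): Lever hinge axis, fixed on the bin, 16 mm above the lid, running along bin y. The loop is pinned to the lever 26 mm from this axis, on the lever's side of it, 0.1 rad below the lever's plane; so raising the lever carries that pin up and towards the keeper.
- lever (a joint): Lever angle: 0 = flat along bin -x (fully home), grows as its end swings up, stop at 1.5 (upright). Friction 0.06 N m holds it where left; pulling the loop to bin +x with 3 to 6 N raises it. Once hooked, the loop is tight below about 1.1; pressing at press then takes up to about 6 N (most near 0.7); below about 0.2 it snaps home by itself.
- handle: The lever's steel plate, 28 mm wide, 4 mm thick, turning with the lever; origin on the pivot axis. When home it lies along bin -x from 6 to 78 mm from the pivot, upper face 6 mm above the axis, then a short turned-up end to 86 mm. The stop at home is hard, so the last push must be built up in small steps by feel; push on the flat plate.
- press (a point): Place to press on the lever: middle of the plate's upper face, 62 mm from the pivot along the plate. When the lever is upright this face looks to bin +x.
- bar (a point): Middle of the loop's cross-bar, its far end: 5 mm wire along bin y, side wires 40 mm apart. The bar is 83.2 mm from the loop's pin on the lever, unstretched. The loop swings freely about the pin and falls by its own weight. At the start the bar lies on top of the keeper's lip, not hooked.
- tab (a point): Grasp point of the loop's finger tab: a steel block on the loop, 12 mm wide (bin y), 14 mm long, 30 mm tall, square to the loop, centred 9 mm beyond the bar. This point is 21 mm above the bar's axis, 9 mm below the tab's top. Pinched across its 12 mm from above it can tilt between the pads. Keep finger ends 9 mm or more above the bar's axis.
- bow (a joint): Stretch of the loop (m), 0 = unstretched; springs in its side wires give 13 N per mm. It is 0 until the lever meets its upper stop or the hooked loop is tight. The closed latch has about 2.5 to 6 mm. While the lever is up, more than 1.9 mm is too much.
- keeper: Dark steel hook on the lid, axes as the bin's. Origin: on the lid under the seated bar. Base plate 3 mm thick. Post 18 mm wide, x -10.5 to -2.5 mm; lip on it reaches x = +2.5 mm, underside 10, top 13 mm above the lid, open to +x. The bar comes down to the base plate with its axis beyond x = +5 mm, then slides back under the lip to the post.
- seat (a point): The seated bar's axis: 6.5 mm above the lid, against the post (bar 2 mm lower or higher is normal). With the lever at its upper stop the unstretched bar reaches about 6 to 10 mm beyond here (bin x) at this height, but 3 to 4 mm farther when above the lip: let it follow its arc down, forcing it straight down stretches it.
- tin: Small round tin standing on the bin's lid, 39 mm across, 50 mm high; leave it alone. Origin: centre of its underside.
- doser: Small aluminium measuring cup standing on the lid, 46 mm across, 30 mm high; leave it alone. Origin: centre of its underside.
- jar_a: Green glass jar, 80 mm across, 115 mm high, bystander. Origin: centre of its underside.
- jar_b: Amber glass jar, 76 mm across, 125 mm high, bystander. Origin: centre of its underside.
- can_a: Tin can, 74 mm across, 110 mm high, bystander. Origin: centre of its underside.
- carton_a: Green carton, 60 x 90 x 150 mm, bystander. Origin: centre of its underside.
- carton_b: Brown carton, 70 x 100 x 120 mm, bystander. Origin: centre of its underside.

How it is judged (in metres and radians):
On the way, in this order (a step that is already met when the one before it is completed fails the run):
1. the loop's bar is down behind the keeper's lip while the lever is still up (z of bar in the frame of keeper between 0.002 and 0.0095 m and x of bar in the frame of keeper between -0.002 and 0.014 m and value of joint lever above 0.9 rad), for 0.2 s.
2. the lever is home with the loop hooked and tight, and the fingers push it against its stop with more than 15 N (value of joint lever below 0.06 rad and value of joint bow above 0.0015 m and distance between bar and seat below 0.004 m and contact force between the fingers and handle_c1 above 15 N), for 0.2 s.
At the end, for the whole second after the job is handed in: The lever lies home (within 0.06 rad of flat) and the loop is tight (stretched over 1.5 mm), with its bar within 4 mm of its seat in the keeper (value of joint lever below 0.06 rad and value of joint bow above 0.0015 m and distance between bar and seat below 0.004 m); the robot touches nothing.
It fails at once if the loop is yanked: stretched more than 1.9 mm (over about 25 N) while the lever is still up (over 1.2 rad) (value of joint bow above 0.0019 m and value of joint lever above 1.2 rad).
It fails at once if the lever is pressed with more than 25 N (contact force between any of the fingers, the arm and handle_c1 above 25 N or contact force between any of the fingers, the arm and handle_c2 above 25 N).
It fails at once if the robot bears on the keeper with more than 25 N (contact force between any of the fingers, the arm and keeper above 25 N).
It fails at once if a bystander is shifted by more than 20 mm or knocked over (distance of any of tin, doser, jar_a, jar_b, can_a, carton_a, carton_b from where it was at the start of the episode above 0.02 m or angle between any of tin, doser, jar_a, jar_b, can_a, carton_a, carton_b's own z axis and vertical above 0.4 rad).
It also fails if it takes over 72 s, if anything falls off the work surface, if the arm or the gripper's body presses on something with over 40 N, if the wrist force passes 120 N, or if a joint passes its speed limit or range.

## Working session

There is one attempt and no reset: what is moved stays moved. The work goes in short steps, Python scripts to look and compute and a tool call to move; the robot and the scene stay as the last step left them, time stands still between calls to the robot, and variables do not carry over. Pictures are saved under pics/ and viewed, at most 15 in all, crops included, and the job is handed in when it is done.

Besides the shell and the picture viewer there is one more tool, called after "Call:" as name([rows], argument=value, ...), one row to a line, values as JSON. servo_tool: Moves the arm, as the interface text tells. Its arguments: {"type":"object","properties":{"targets":{"type":"array"},"newtons":{"type":"number"}},"required":["targets"]}

```bash
ls; mkdir -p pics; python3 - <<'E'
from rig import env
import cv2
s=env.observe(); print(s)
for c in ("side","top"):
    cv2.imwrite(f"pics/{c}0.png",env.grab_frame(c)[:,:,::-1])
    for n in ("keeper","tab","bar","handle","press","bin","tin","doser"):
        print(c,n,[( [round(float(v)) for v in d["point"]],round(d["confidence"],2)) for d in env.boxes_of(c,n)][:2])
E
```

```text
pics
{'clock': 0.0, 'qpos': array([-1.23810025e+00,  3.59495603e-01,  1.51141014e+00,  1.56528250e-06,
        1.27254212e+00, -1.15125540e-01]), 'qd': array([-0.000149  , -0.00038944,  0.00055325, -0.00036279, -0.00131771,
        0.00105158]), 'joint_torque': array([ 1.41547633e-03, -5.27617550e+01, -2.78621256e+01, -3.14993204e-04,
        1.28276017e-02,  1.21815697e-05]), 'position': array([ 259.55779926, -540.19760121,  230.46769098]), 'eef_rot': array([ 9.75036166e-01,  2.22044172e-01, -9.99675700e-05, -9.22204504e-04]), 'contact_force': array([-0.26558763, -0.12170417, -0.43307148]), 'wrist_torque': array([-0.02745573, -0.04581627,  0.00544114]), 'finger_force': 0.0, 'grip_width': 85.23430470146798}
side keeper [([527, 92, 180], 0.66), ([599, 113, 149], 0.46)]
side tab [([598, 112, 148], 0.42)]
side bar [([526, 97, 180], 0.72), ([588, 114, 168], 0.69)]
side handle [([524, 101, 177], 0.81), ([586, 116, 172], 0.7)]
side press [([525, 100, 180], 0.9), ([600, -457, 93], 0.51)]
side bin [([550, 187, 152], 0.88)]
side tin [([422, 174, 188], 0.89), ([407, 486, 100], 0.28)]
side doser [([475, -8, 170], 0.54), ([602, -456, 94], 0.47)]
top keeper []
top tab []
top bar [([406, 452, 116], 0.73)]
top handle [([518, 91, 179], 0.57)]
top press [([521, 92, 185], 0.54), ([517, 495, 125], 0.3)]
top bin [([548, 96, 155], 0.68)]
top tin [([478, -4, 158], 0.71), ([420, 162, 200], 0.5)]
top doser [([479, -4, 154], 0.61)]
```

View pics/side0.png

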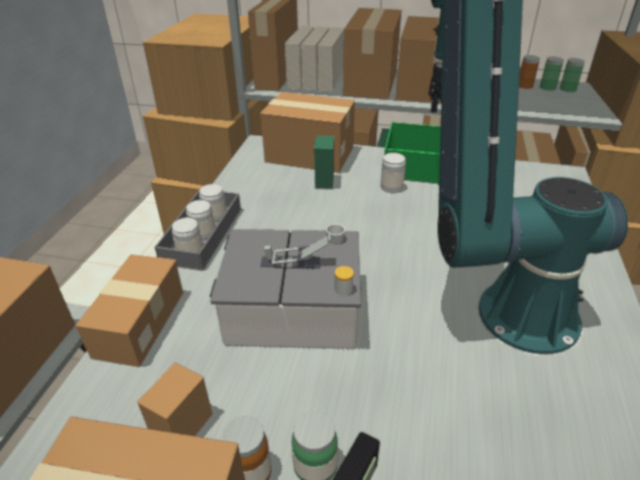

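View pics/top0.png

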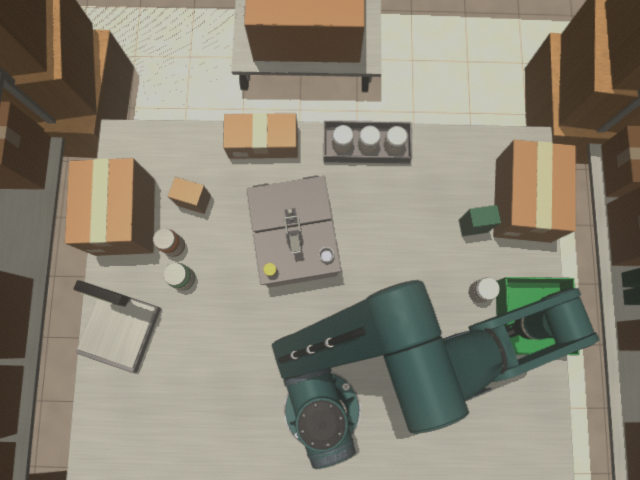

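The side view shows the lid's latch from keeper (267,248) to lever end (325,240), with the tin at (344,280) and the doser at (336,235). The top view has the keeper tab near (290,210), the lever end near (297,257), the tin at (270,270) and the doser at (326,256). I'll take enlarged crops next.

```bash
cat > h.py <<'E'
import numpy as np, cv2
from rig import env
def cam(c):
    p=env.camera_params(c); R=cv2.Rodrigues(np.array(p["rvec"],float))[0]
    return np.array(p["mtx"],float),float(p["k1"]),R,np.array(p["tvec"],float).ravel()
def dist(k1): return np.array([k1,0,0,0,0.])
def ray(c,uv):
    K,k,R,t=cam(c)
    n=cv2.undistortPoints(np.array([[uv]],float),K,dist(k)).ravel()
    return -R.T@t, R.T@np.array([n[0],n[1],1])
def onz(c,uv,z):
    o,d=ray(c,uv); return o+d*(z-o[2])/d[2]
def proj(c,P):
    K,k,R,t=cam(c)
    return cv2.projectPoints(np.array(P,float).reshape(-1,1,3),cv2.Rodrigues(R)[0],t,K,dist(k))[0].reshape(-1,2)
def crop(c,img,x0,y0,w,h,s,name):
    cv2.imwrite(name,cv2.resize(img[y0:y0+h,x0:x0+w],None,fx=s,fy=s,interpolation=cv2.INTER_CUBIC))
E
python3 - <<'E'
from h import *
a=cv2.imread("pics/top0.png");b=cv2.imread("pics/side0.png")
A=cv2.resize(a[170:290,240:350],None,fx=5,fy=5,interpolation=cv2.INTER_CUBIC)
crop(0,a,240,170,110,120,5,"pics/topc.png")
crop(0,b,210,220,160,90,5,"pics/sidec.png")
for c in("top","side"): print(c,-cam(c)[2].T@cam(c)[3], cam(c)[0][0,0])
E
```

```text
top [ 195.55188846   -6.04469627 1812.24301337] 549.1304161013211
side [295.33292091 917.32928668 866.50908075] 500.0901748357206
```

View pics/topc.png

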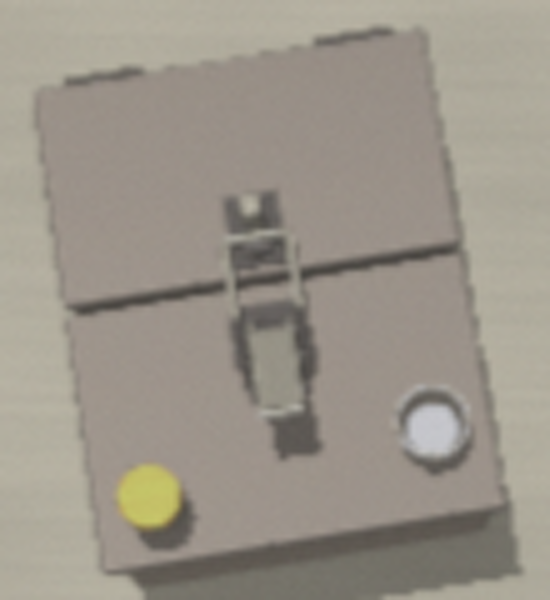

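View pics/sidec.png

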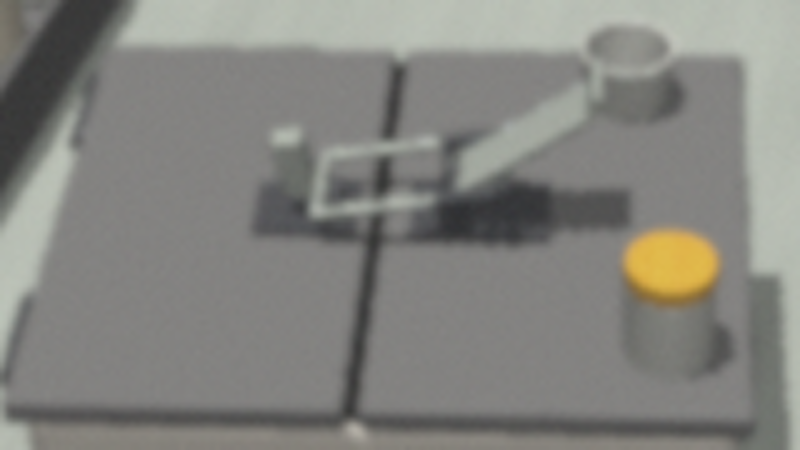

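```bash
python3 - <<'E'
from h import *
from scipy.optimize import least_squares
T=lambda u,v:(240+(u+.5)/5-.5,170+(v+.5)/5-.5)
S=lambda u,v:(210+(u+.5)/5-.5,220+(v+.5)/5-.5)
obs=[("top",T(37,90),(152.5,125)),("top",T(425,30),(152.5,-125)),("top",T(505,505),(-152.5,-125)),("top",T(103,572),(-152.5,125)),
("side",S(8,410),(152.5,125)),("side",S(750,425),(-152.5,125)),("side",S(743,57),(-152.5,-125))]
def res(p,o=obs):
    c,s=np.cos(p[2]),np.sin(p[2]); r=[]
    for cm,uv,(x,y) in o: r+=list(proj(cm,[p[0]+c*x-s*y,p[1]+s*x+c*y,150])[0]-uv)
    return np.array(r)
for o in(obs[:4],obs[4:],obs):
    q=least_squares(lambda p:res(p,o),[550,95,.13]); print(q.x,abs(q.fun).max())
p=q.x
def tri(a,b):
    f=lambda X:np.r_[proj("top",X)[0]-a,proj("side",X)[0]-b]
    q=least_squares(f,[580,110,180]); return q.x,abs(q.fun).max()
c,s=np.cos(p[2]),np.sin(p[2])
def tobin(X): d=X[:2]-p[:2]; return np.round([c*d[0]+s*d[1],-s*d[0]+c*d[1],X[2]-150],1)
for n,a,b in [("tabtop",T(250,204),S(287,133)),("bar+y",T(225,240),S(315,213)),("bar-y",T(297,232),S(325,153)),
 ("leverend+y",T(260,413),S(600,110)),("leverend-y",T(300,408),S(588,82)),("tin",T(148,495),S(670,262)),("doser",T(432,420),S(628,45))]:
    X,e=tri(a,b); print(n,X.round(1),round(e,2),"bin",tobin(X))
E
```

```text
[5.54961448e+02 9.60426594e+01 1.76014873e-01] 0.4891984222010137
[5.50461925e+02 1.01040742e+02 1.79319208e-01] 0.7616929426866363
[5.52439916e+02 9.79702772e+01 1.77585370e-01] 1.7171843557720194
tabtop [600.8 105.2 193.5] 0.36 bin [48.9 -1.4 43.5]
bar+y [585.  122.  164.4] 0.37 bin [36.2 17.9 14.4]
bar-y [592.9  78.1 162.2] 0.14 bin [ 36.3 -26.7  12.2]
leverend+y [465.   93.9 219.8] 1.28 bin [-86.7  11.4  69.8]
leverend-y [473.   70.9 215.9] 0.06 bin [-82.9 -12.6  65.9]
tin [420.8 160.4 198.8] 0.45 bin [-118.5   84.7   48.8]
doser [471.4  -7.1 180.5] 0.48 bin [-98.3 -89.1  30.5]
```

The crops show the tab on the keeper at topc (250,204) and sidec (287,133), with the bar lying on the lip. The lever is up about 0.7 rad with its end at topc (280,410). The tab top triangulates to about (601,105,193) mm and the bin yaw to 0.178 rad, and the heights agree with the given sizes. I'm moving over the tab now.

Call:
servo_tool([
  [1,0.585,-0.435,-0.02,0.27],
  [1,0.585,-0.435,-0.02,0.27],
  [1,0.585,-0.435,-0.02,0.27],
  [1,0.585,-0.435,-0.02,0.27],
  [1,0.585,-0.435,-0.02,0.27],
  [1,0.585,-0.435,-0.02,0.27],
  [1,0.585,-0.435,-0.02,0.27],
  [1,0.585,-0.435,-0.02,0.27],
  [1,0.585,-0.435,-0.02,0.27],
  [1,0.585,-0.435,-0.02,0.27],
  [1,0.585,-0.435,-0.02,0.27],
  [1,0.585,-0.435,-0.02,0.27],
])

```text
clock: 1.9
position: [492.8, -96.4, 245.4]
eef_rot: [0.996, 0.089, 0.0, 0.0]
contact_force: [0.3, -0.3, 0.4]
grip_width: 85.4
finger_force: 0.0
```

Call:
servo_tool([
  [1,0.141,-0.181,0.0,0],
  [1,0.141,-0.181,0,0],
  [1,0.141,-0.181,0,0],
  [1,0.141,-0.181,0,0],
  [1,0.141,-0.181,0,0],
  [1,0.141,-0.181,0.02,0],
  [1,0.141,-0.181,0.02,0],
  [1,0.141,-0.181,0.02,0],
])

```text
clock: 2.57
position: [598.3, 105.9, 223.7]
eef_rot: [0.996, 0.09, -0.001, 0.0]
contact_force: [-0.4, -0.8, -0.8]
grip_width: 85.5
finger_force: 0.0
```

```bash
python3 - <<'E'
from h import *
b=env.grab_frame("side")[:,:,::-1]; a=env.grab_frame("top")[:,:,::-1]
cv2.imwrite("pics/s1.png",b);cv2.imwrite("pics/t1.png",a)
crop(0,b,200,160,160,110,5,"pics/s1c.png")
s=env.observe();print(s["position"],proj("side",[s["position"]]))
E
```

```text
[598.58014761 104.23414715 225.08356591] [[266.81498058 234.41798199]]
```

View pics/s1c.png

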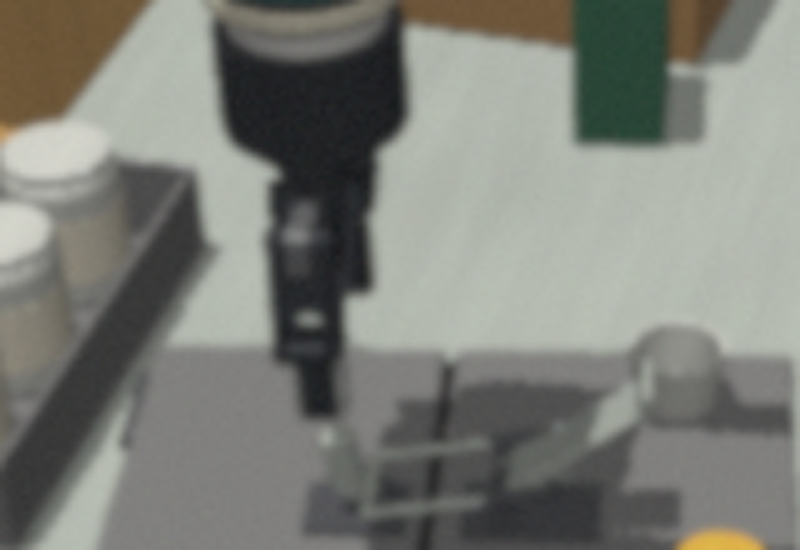

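The crop shows the near finger end at about (320,415) and the tab top at about (337,433). I'll compare these with the projected model.

```bash
python3 - <<'E'
from h import *
ex=np.array([np.cos(.178),np.sin(.178),0]);ey=np.array([-np.sin(.178),np.cos(.178),0]);ez=np.array([0,0,1.])
P=np.array([598.6,105,224.5])
f=lambda X:((proj("side",[X])[0]-[200,160]+.5)*5-.5).round(0)
for w in(42.5,57):
  for d in(-11,11): print(w,d,f(P+w*ey+13*ez+d*ex))
print("tab",f(np.array([600.8,105.2,193.5])))
E
```

```text
42.5 -11 [347. 413.]
42.5 11 [294. 412.]
57 -11 [343. 435.]
57 11 [289. 434.]
tab [336. 433.]
```

Call:
servo_tool([
  [1,0,0,0.03,0],
  [1,0,0,0.047,0],
  [0.5,0,0,0.047,0],
  [0.3,0,0,0.047,0],
  [0.2,0,0,0.047,0],
  [0.1,0,0,0.047,0],
  [0.05,0,0,0.047,0],
  [0,0,0,0.047,0],
  [0,0,0,0.047,0],
  [0,0,0,0.047,0],
], newtons=30)

```text
clock: 3.5
position: [599.7, 105.4, 179.2]
eef_rot: [0.996, 0.089, 0.001, -0.001]
contact_force: [-0.6, 2.4, 5.0]
grip_width: 11.0
finger_force: 32.1
```

Call:
servo_tool([
  [0,0.0,0,-0.001,0],
  [0,0.001,0,-0.002,0],
  [0,0.002,0,-0.002,0],
  [0,0.004,0,-0.002,0],
  [0,0.006,0,-0.002,0],
  [0,0.008,0,-0.002,0],
  [0,0.01,0,-0.002,0],
  [0,0.01,0,-0.002,0],
])

```text
clock: 4.17
position: [605.2, 106.6, 178.7]
eef_rot: [0.996, 0.089, -0.004, -0.0]
contact_force: [-6.7, 2.2, 2.1]
grip_width: 11.2
finger_force: 31.7
```

```bash
python3 - <<'E'
from h import *
b=env.grab_frame("side")[:,:,::-1]; cv2.imwrite("pics/s2.png",b)
crop(0,b,210,190,150,110,5,"pics/s2c.png")
s=env.observe();print(s["position"],s["contact_force"],s["clock"],s["grip_width"])
E
```

```text
[605.15760405 106.5782035  178.69105554] [-6.9777083   3.08964146  1.77267785] 4.2167 11.167267870404443
```

View pics/s2c.png

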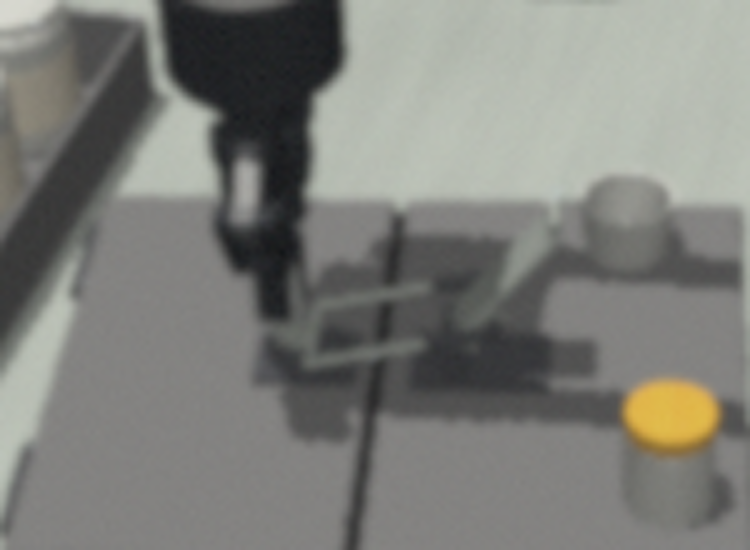

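The crop shows the fingers holding the tab at (285,330) and the lever risen to about 1 rad. The arm is compliant, about 1.7 N/mm. I'll keep drawing.

Call:
servo_tool([
  [0,0.002,0,0,0],
  [0,0.004,0,0,0],
  [0,0.006,0,0,0],
  [0,0.008,0,0,0],
  [0,0.008,0,0,0],
  [0,0.008,0,0,0],
])

```text
clock: 4.72
position: [614.6, 108.2, 179.2]
eef_rot: [0.996, 0.089, -0.002, -0.0]
contact_force: [-4.1, 3.6, 2.4]
grip_width: 11.1
finger_force: 31.7
```

Call:
servo_tool([
  [0,0.001,0,0,0],
  [0,0.002,0,0,0],
  [0,0.003,0,0,0],
  [0,0.003,0,0,0],
])

```text
clock: 5.05
position: [617.9, 108.8, 179.4]
eef_rot: [0.996, 0.089, -0.002, -0.0]
contact_force: [-4.2, 4.0, 3.2]
grip_width: 11.3
finger_force: 31.7
```

Call:
servo_tool([
  [0,0.001,0,0,0],
  [0,0.002,0,0,0],
  [0,0.003,0,0,0],
  [0,0.003,0,0,0],
])

```text
clock: 5.38
position: [619.5, 109.2, 178.9]
eef_rot: [0.996, 0.089, -0.003, -0.0]
contact_force: [-6.0, 2.4, 2.4]
grip_width: 10.9
finger_force: 31.7
```

Call:
servo_tool([
  [0,0.001,0,0,0],
  [0,0.002,0,0,0],
  [0,0.002,0,0,0],
])

```text
clock: 5.63
position: [619.8, 109.3, 178.4]
eef_rot: [0.996, 0.089, -0.005, -0.0]
contact_force: [-9.7, 2.7, 3.3]
grip_width: 10.9
finger_force: 31.8
```

```bash
python3 - <<'E'
from h import *
b=env.grab_frame("side")[:,:,::-1]; cv2.imwrite("pics/s3.png",b)
crop(0,b,220,190,120,90,6,"pics/s3c.png")
s=env.observe();print(s["position"],s["contact_force"],s["clock"],s["grip_width"])
E
```

```text
[619.81135244 109.23971693 178.37670467] [-9.0990947   2.39308906  2.58016971] 5.6833 11.204738816969314
```

View pics/s3c.png

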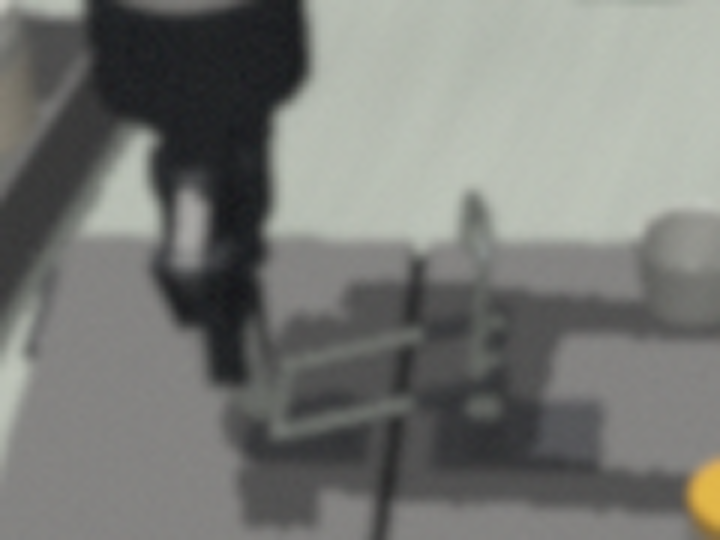

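The crop shows the lever upright at (477,300), so it is at its stop; the bar (280,400) is held out level with the keeper. I'll ease off a little and follow the arc down.

Call:
servo_tool([
  [0,-0.002,0,0,0],
  [0,-0.002,0,0.002,0],
  [0,-0.0022,0,0.004,0],
  [0,-0.0025,0,0.006,0],
  [0,-0.0025,0,0.006,0],
])

```text
clock: 6.1
position: [619.8, 109.2, 173.0]
eef_rot: [0.996, 0.089, -0.002, -0.0]
contact_force: [-4.3, 3.5, 1.5]
grip_width: 11.1
finger_force: 31.7
```

Call:
servo_tool([
  [0,0,0,0.002,0],
  [0,-0.0003,0,0.004,0],
  [0,-0.0006,0,0.006,0],
  [0,-0.0006,0,0.006,0],
])

```text
clock: 6.43
position: [619.7, 109.2, 167.2]
eef_rot: [0.996, 0.089, -0.002, -0.0]
contact_force: [-3.1, 4.3, 2.7]
grip_width: 11.3
finger_force: 31.8
```

Call:
servo_tool([
  [0,-0.0003,0,0.002,0],
  [0,-0.0006,0,0.004,0],
  [0,-0.0006,0,0.004,0],
])

```text
clock: 6.68
position: [619.6, 109.1, 164.8]
eef_rot: [0.996, 0.089, -0.001, -0.0]
contact_force: [-5.6, 3.3, 10.3]
grip_width: 10.8
finger_force: 32.8
```

Call:
servo_tool([
  [0,-0.001,0,-0.002,0],
  [0,-0.002,0,-0.002,0],
  [0,-0.004,0,-0.002,0],
  [0,-0.006,0,-0.002,0],
  [0,-0.008,0,-0.002,0],
  [0,-0.009,0,-0.002,0],
  [0,-0.009,0,-0.002,0],
])

```text
clock: 7.27
position: [612.8, 107.7, 165.8]
eef_rot: [0.996, 0.089, 0.001, -0.0]
contact_force: [1.8, 4.4, -1.7]
grip_width: 11.0
finger_force: 31.4
```

```bash
python3 - <<'E'
from h import *
b=env.grab_frame("side")[:,:,::-1]; cv2.imwrite("pics/s4.png",b)
crop(0,b,220,190,120,90,6,"pics/s4c.png")
s=env.observe();print(s["position"],s["contact_force"],s["clock"],s["grip_width"])
E
```

```text
[612.84983905 107.66080992 165.765905  ] [ 1.38597439  5.73091005 -2.13297144] 7.3167 10.896725291964305
```

View pics/s4c.png

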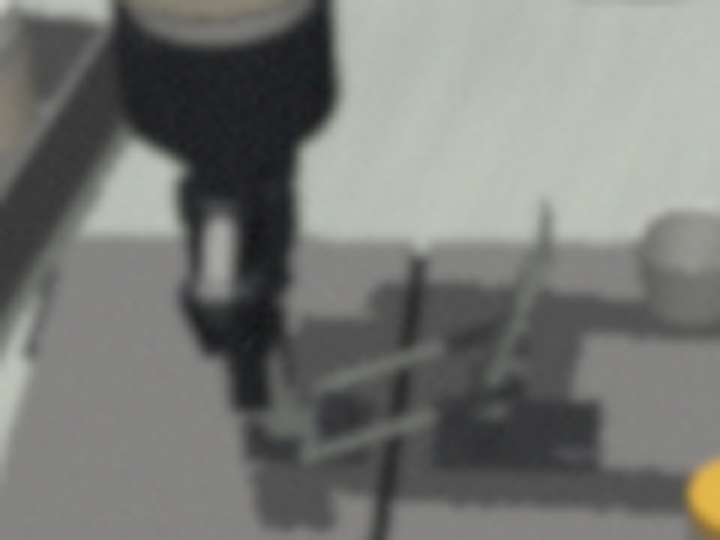

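Call:
servo_tool([
  [0,-0.001,0,0.001,0],
  [0,-0.003,0,0.001,0],
  [0,-0.003,0,0.001,0],
])

```text
clock: 7.57
position: [611.3, 107.3, 165.7]
eef_rot: [0.996, 0.089, 0.002, -0.001]
contact_force: [3.1, 5.2, 0.8]
grip_width: 10.9
finger_force: 31.7
```

Call:
servo_tool([
  [0,0.001,-0.001,0,0],
  [0,0.001,-0.002,0,0],
  [0.3,0.001,-0.002,0,0],
  [0.6,0.001,-0.002,0,0],
  [0.8,0.001,-0.002,0,0],
  [0.8,0.001,-0.002,0,0],
  [0.8,0.001,-0.002,0,0],
  [0.8,0.001,-0.002,-0.02,0],
  [0.8,0.001,-0.002,-0.06,0],
  [0.8,0.001,-0.002,-0.1,0],
  [0.8,0.001,-0.002,-0.1,0],
])

```text
clock: 8.48
position: [614.2, 109.0, 273.4]
eef_rot: [0.996, 0.089, 0.007, 0.0]
contact_force: [2.1, 0.4, 2.3]
grip_width: 68.4
finger_force: 0.0
```

```bash
python3 - <<'E'
from h import *
b=env.grab_frame("side")[:,:,::-1]; cv2.imwrite("pics/s5.png",b)
crop(0,b,230,180,120,90,6,"pics/s5c.png")
s=env.observe();print(s["position"],s["contact_force"],s["clock"],s["grip_width"])
E
```

```text
[612.91124359 108.85943045 270.12079178] [ 0.37415519  0.18782196 -0.10078113] 8.5333 68.39961421043758
```

View pics/s5c.png

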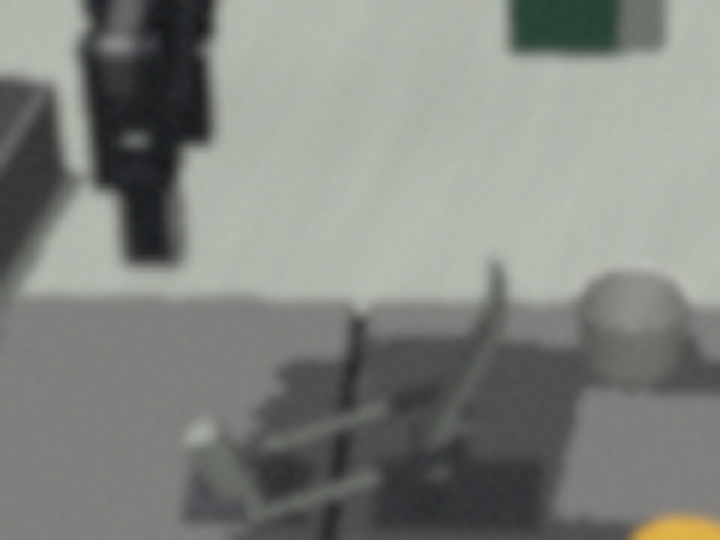

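```bash
python3 - <<'E'
from h import *
p=[552.44,97.97,.1776];c,s=np.cos(p[2]),np.sin(p[2])
def solve(uv,y):
    o,d=ray("side",uv)
    B=lambda v:np.array([c*v[0]+s*v[1],-s*v[0]+c*v[1],v[2]])
    o=B(o-np.array([p[0],p[1],150]));d=B(d); return (o+d*(y-o[1])/d[1]).round(1)
S0=lambda u,v:(210+(u+.5)/5-.5,220+(v+.5)/5-.5)
S5=lambda u,v:(230+(u+.5)/6-.5,180+(v+.5)/6-.5)
print("bar0",solve(S0(315,213),17.9),"now",solve(S5(252,518),17.9))
print("tab0",solve(S0(287,133),-1.4),"now",solve(S5(200,435),-1.4))
print("leverend0",solve(S0(594,96),-.6),"now",solve(S5(495,262),-.6))
print("pivot guess", solve(S5(437,445),-.6))
print(env.boxes_of("side","tab")[:2],env.boxes_of("side","press")[:2])
E
```

```text
bar0 [35.7 17.9 14.3] now [38.6 17.9  3.5]
tab0 [48.3 -1.4 43.3] now [58.6 -1.4 26.6]
leverend0 [-85.8  -0.6  67.5] now [-51.5  -0.6 107.7]
pivot guess [-28.7  -0.6  24.8]
[{'point': [595.2, 111.7, 166.9], 'confidence': 0.45}, {'point': [408.6, 488.7, 97.5], 'confidence': 0.16}] [{'point': [537.8, 108.8, 178.5], 'confidence': 0.89}]
```

The crop shows the fingers clear, the loop's bar (252,518) down behind the lip, and the lever still up at about 1.2 rad. The measured bar height dropped 11 mm, so it is hooked. I'll shut the fingers and go to the lever's front face.

Call:
servo_tool([
  [0,-0.03,0.001,0,0],
  [0,-0.06,0.001,0,0],
  [0,-0.07,0.001,0,0],
  [0,-0.07,0.001,0,0],
  [0,-0.07,0.001,0.03,0],
  [0,-0.07,0.001,0.045,0],
  [0,-0.07,0.001,0.045,0],
  [0,-0.07,0.001,0.045,0],
  [0,-0.07,0.001,0.045,0],
], newtons=20)

```text
clock: 9.38
position: [542.0, 95.4, 220.3]
eef_rot: [0.996, 0.089, 0.0, -0.0]
contact_force: [0.3, 1.1, 0.1]
grip_width: 0.1
finger_force: 0.0
```

```bash
python3 - <<'E'
from h import *
b=env.grab_frame("side")[:,:,::-1]; cv2.imwrite("pics/s6.png",b)
crop(0,b,230,170,120,100,6,"pics/s6c.png")
s=env.observe();print(s["position"],s["contact_force"],s["clock"],s["grip_width"])
E
```

```text
[542.25172104  95.45888577 220.77661558] [ 0.03294927 -0.41434089 -0.15392086] 9.4333 0.20603105646068717
```

View pics/s6c.png

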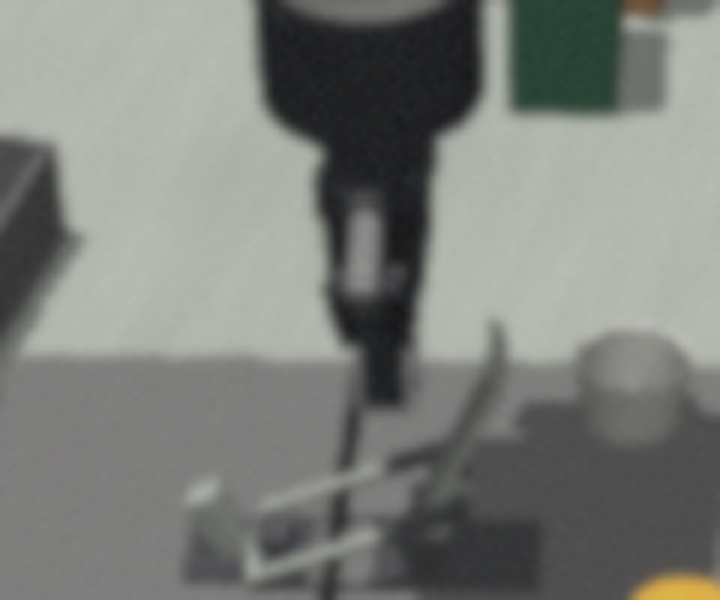

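The crop shows the closed fingertips at (388,400) and the lever's face about 24 mm to their right at the same height. That fits the model, with the pivot at bin x ≈ -23. I'll push the lever along its arc.

Call:
servo_tool([
  [0,-0.01,0,-0.002,0],
  [0,-0.018,0,-0.003,0],
  [0,-0.023,0,-0.004,0],
  [0,-0.027,0,-0.003,0],
  [0,-0.031,0,-0.001,0],
  [0,-0.035,0,0.001,0],
  [0,-0.039,0,0.003,0],
  [0,-0.042,0,0.006,0],
  [0,-0.042,0,0.006,0],
])

```text
clock: 10.18
position: [499.1, 87.7, 213.7]
eef_rot: [0.996, 0.089, -0.0, 0.0]
contact_force: [0.7, -0.8, 1.9]
grip_width: 0.0
finger_force: 0.7
```

Call:
servo_tool([
  [0,-0.003,0,0.003,0],
  [0,-0.006,0,0.006,0],
  [0,-0.008,0,0.009,0],
  [0,-0.01,0,0.012,0],
  [0,-0.01,0,0.012,0],
])

```text
clock: 10.6
position: [488.9, 85.9, 201.3]
eef_rot: [0.996, 0.089, -0.001, 0.0]
contact_force: [0.9, -0.4, 1.5]
grip_width: 0.2
finger_force: 0.6
```

```bash
python3 - <<'E'
from h import *
b=env.grab_frame("side")[:,:,::-1]; cv2.imwrite("pics/s7.png",b)
crop(0,b,230,180,120,100,6,"pics/s7c.png")
s=env.observe();print(s["position"],s["contact_force"],s["clock"],s["grip_width"])
E
```

```text
[489.00057516  86.00097204 201.43127812] [ 0.16021671 -0.94806267  1.34700628] 10.65 0.1496969216660616
```

View pics/s7c.png

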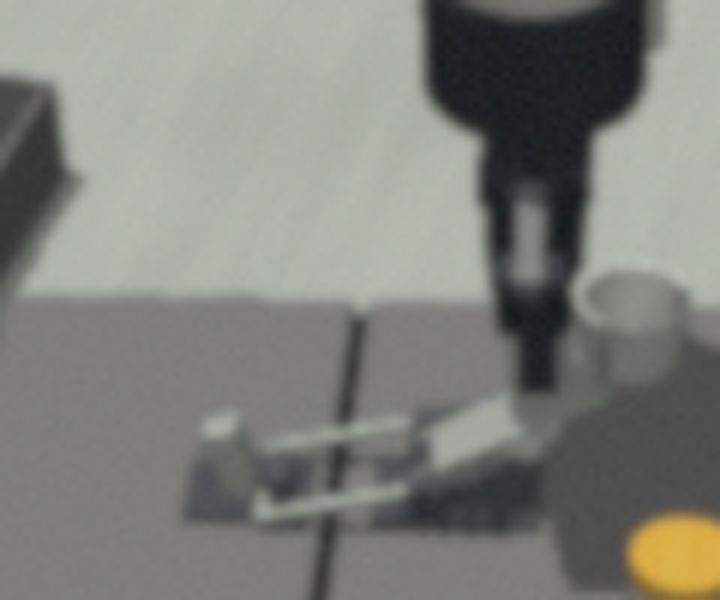

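```bash
python3 - <<'E'
from h import *
p=[552.44,97.97,.1776];c,s=np.cos(p[2]),np.sin(p[2])
def solve(uv,y):
    o,d=ray("side",uv)
    B=lambda v:np.array([c*v[0]+s*v[1],-s*v[0]+c*v[1],v[2]])
    o=B(o-np.array([p[0],p[1],150]));d=B(d); return (o+d*(y-o[1])/d[1]).round(1)
S7=lambda u,v:(230+(u+.5)/6-.5,180+(v+.5)/6-.5)
for n,uv,y in(("bar+",(262,510),17.9),("bar5",(252,518),17.9),("tabtop",(222,422),-1.4),("tab5",(200,435),-1.4),("tip",(537,390),0)): print(n,solve(S7(*uv),y))
# keeper base edges, dark plate left edge
a=cv2.imread("pics/s5.png"); b=cv2.imread("pics/s7.png")
x=np.hstack([cv2.resize(i[235:275,250:300],None,fx=8,fy=8,interpolation=cv2.INTER_CUBIC) for i in(a,b)])
cv2.imwrite("pics/cmp.png",x)
E
```

```text
bar+ [34.7 17.9  7.5]
bar5 [38.6 17.9  3.5]
tabtop [50.  -1.4 32.9]
tab5 [58.6 -1.4 26.6]
tip [-65.7   0.   51.8]
```

View pics/cmp.png

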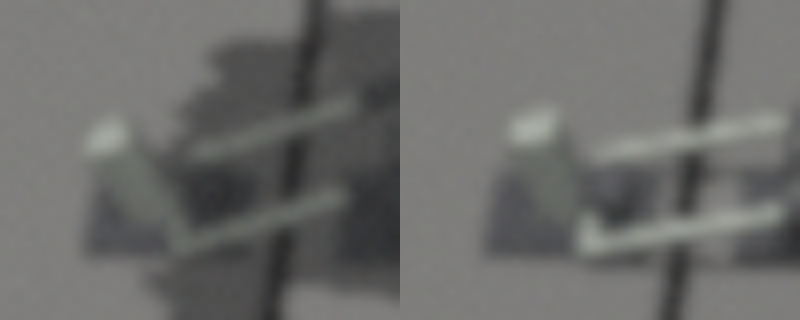

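The comparison shows the loop's bar beside the keeper plate, at a measured height of about 7.5 mm, far below its 14.3 mm when it lay on the lip. The bar is hooked and pulled up under the lip, so I'll press on.

Call:
servo_tool([
  [0,-0.003,0,0.004,0],
  [0,-0.005,0,0.008,0],
  [0,-0.007,0,0.012,0],
  [0,-0.009,0,0.016,0],
  [0,-0.01,0,0.02,0],
  [0,-0.011,0,0.023,0],
  [0,-0.011,0,0.023,0],
])

```text
clock: 11.23
position: [477.7, 84.2, 177.9]
eef_rot: [0.996, 0.089, -0.001, -0.0]
contact_force: [0.2, -0.6, -0.4]
grip_width: 0.4
finger_force: 0.0
```

Call:
servo_tool([
  [0,0,0,0.002,0],
  [0,0,0,0.004,0],
  [0,0,0,0.005,0],
  [0,0,0,0.005,0],
])

```text
clock: 11.57
position: [478.9, 84.2, 173.9]
eef_rot: [0.996, 0.089, -0.0, -0.0]
contact_force: [-0.4, 0.3, 0.7]
grip_width: 0.2
finger_force: 0.0
```

Call:
servo_tool([
  [0,0,0,0.001,0],
  [0,0,0,0.002,0],
  [0,0,0,0.003,0],
  [0,0,0,0.003,0],
])

```text
clock: 11.9
position: [479.2, 84.2, 171.9]
eef_rot: [0.996, 0.089, 0.0, -0.0]
contact_force: [-2.0, -0.5, 7.3]
grip_width: -0.1
finger_force: 3.9
```

Contact came at z = 171.9, which is the plate's home height. I'll build the push up in small steps.

Call:
servo_tool([
  [0,0,0,0.0005,0],
  [0,0,0,0.001,0],
  [0,0,0,0.001,0],
])

```text
clock: 12.15
position: [479.2, 84.2, 171.7]
eef_rot: [0.996, 0.089, 0.0, 0.0]
contact_force: [-4.9, -0.5, 16.6]
grip_width: 0.4
finger_force: 8.2
```

Call:
servo_tool([
  [0,0,0,0.0002,0],
  [0,0,0,0.0003,0],
  [0,0,0,0.0003,0],
  [0,0,0,0.0003,0],
  [0,0,0,0.0003,0],
  [0,0,0,0.0003,0],
])

```text
clock: 12.65
position: [479.2, 84.2, 171.7]
eef_rot: [0.996, 0.089, 0.001, 0.0]
contact_force: [-5.8, -0.4, 19.4]
grip_width: 0.1
finger_force: 9.5
```

```bash
python3 - <<'E'
from h import *
b=env.grab_frame("side")[:,:,::-1]; cv2.imwrite("pics/s8.png",b)
for _ in range(2):
    env.grab_frame("top"); s=env.observe();print(s["position"],s["contact_force"],s["clock"])
E
```

```text
[479.22579186  84.22070387 171.66840655] [-5.00010839 -1.61001398 18.97883698] 12.75
[479.19525201  84.22401639 171.64894379] [-5.38388952  0.3907821  18.8531716 ] 12.8
```

Call:
servo_tool([
  [0,0,0,-0.002,0],
  [0,0,0,-0.01,0],
  [0,0,0,-0.04,0],
  [0,0,0,-0.08,0],
  [0,-0.03,0,-0.11,0],
  [0,-0.06,0,-0.13,0],
  [0,-0.06,0,-0.13,0],
])

```text
clock: 13.38
position: [417.4, 73.3, 303.9]
eef_rot: [0.996, 0.089, 0.002, 0.0]
contact_force: [-0.7, -0.1, 0.2]
grip_width: -0.1
finger_force: 0.0
```

```bash
python3 - <<'E'
from h import *
b=env.grab_frame("side")[:,:,::-1]; cv2.imwrite("pics/s9.png",b)
crop(0,b,240,190,120,90,6,"pics/s9c.png")
s=env.observe();print(s["position"],s["contact_force"],s["clock"],s["grip_width"])
E
```

```text
[419.20097023  73.5041887  302.2513687 ] [-0.07626472 -0.02385484 -0.09692232] 13.4333 0.11144618194129541
```

View pics/s9c.png

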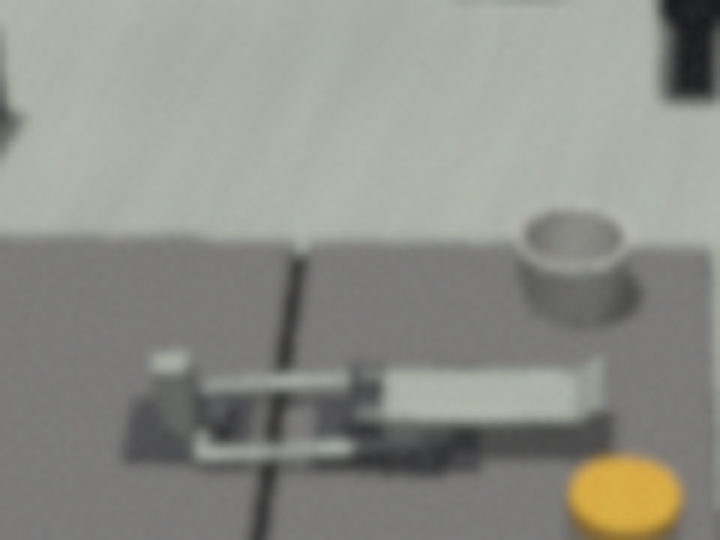

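The crop shows the lever lying flat from (360,390) to (600,385) and the loop's bar at (203,455), low at the keeper as it was while tight. The tin and doser stand where they were, and the arm is clear.

```bash
python3 -c "
from rig import env
print(env.finish_job())"
```

```text
the job is handed in; nothing more can be done
None
```

The latch is fastened: the loop is hooked behind the keeper's lip, the lever lies flat and was set with about 19–20 N, and the arm is clear. The job was handed in at about 13.5 s; the hand-in returned no verdict.

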